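Nudge the tube-block plate onto the shaker's locating pins

TASK

Without picking it up, nudge the aluminium tube-block plate with the fingertips, off the shaker's loading ledge and sideways over the lower deck, until its two holes drop over the two locating pins and it lies flat on the deck. Only push it: do not lift or tip it up. Leave everything else standing where it is, and finish with the hand clear.

Things in the scene. Friction and masses are not known exactly. Their poses are not given: they have to be found in the camera images.
- shaker: White bench shaker, fixed to the bench but perhaps turned: 220 mm (its x) by 305 mm (its y, -150 to +155). Origin on the bench under its middle, z up. Its top has two levels: the loading ledge, a grey step at y +26 to +155, 77 mm above the bench; and towards -y the darker lower deck, y -150 to +26, 70 mm above the bench, with two pins. A keypad 2 mm high lies at the deck's -y end.
- pin0 (a point): tip of the locating pin at shaker (x -47, y -8, z 76.2 mm): upright steel pin fixed to the shaker, 8 mm diameter, 6.2 mm tall above the deck, its upper part tapering to 4 mm at the tip
- pin1 (a point): tip of the other, identical locating pin, at shaker (x +47, y -8, z 76.2 mm)
- plate: Loose aluminium plate 128 (its x) x 86 (its y) x 16 mm, 0.25 to 0.5 kg, six dark wells (marks only), a through hole near each short side. Origin: middle of its underside, z up. Starts flat on the ledge, its front overhanging the step, short of the pins; axes within 0.2 rad of the shaker's. Sliding off the ledge it rides over the pin tips, may dip at the front, then drops 7 mm.
- seat (a point): point on the deck at shaker (0, -20, 70 mm) where the seated plate's origin lies, its axes then matching the shaker's; the plate is then 3 mm clear of the step
- hole0 (a point): centre, on the plate's top face, of the round through hole at plate (x -47, y +12, z 16 mm), 11 mm diameter; belongs over pin0
- hole1 (a point): centre, on the plate's top face, of the round through hole at plate (x +47, y +12, z 16 mm), 11 mm diameter; belongs over pin1
- vial: small capped vial, 28 mm across, 50 mm tall, standing on the keypad end of the shaker; bystander; origin in the middle of its underside
- media_bottle: capped media bottle, 64 mm across, 125 mm tall, standing beside the shaker; bystander; origin in the middle of its underside
- specimen_jar: clear specimen jar with a cap, 52 mm across, 60 mm tall, beyond the shaker; bystander; origin in the middle of its underside
- beaker: open glass beaker, 70 mm across, 90 mm tall; bystander; origin in the middle of its underside
- pipette: micropipette lying on the bench, about 240 mm long, 28 mm thick; bystander; origin in the middle of its underside
- tube_rack: red tube rack, 90 x 130 x 45 mm; bystander; origin in the middle of its underside
- tip_box: green tip box with clear lid, 85 x 120 x 72 mm; bystander; origin in the middle of its underside
Mind the look-alikes: they are no part of the job. There is more than one size of the plate; the one meant has the size given above.

How it is judged:
At the end, for the whole second after the job is handed in: both holes within 3 mm (sideways) of their pins, the plate flat on the deck (underside within 2 mm of it, tilt under 0.025 rad) and at rest, the hand clear (horizontal distance between hole0 and pin0 below 0.003 m and horizontal distance between hole1 and pin1 below 0.003 m and z of plate in the frame of shaker between 0.067 and 0.0718 m and angle between plate's own z axis and vertical below 0.025 rad and linear speed of plate below 0.01 m/s); the robot touches nothing.
It fails at once if the plate is lifted (underside more than 12 mm above the loading ledge) (z of plate in the frame of shaker above 0.089 m).
It fails at once if the plate is tipped up by more than about 20 degrees (angle between plate's own z axis and vertical above 0.35 rad).
It fails at once if another thing is shifted by more than 30 mm or knocked over (distance of any of vial, media_bottle, specimen_jar, beaker, pipette, tube_rack, tip_box from where it was at the start of the episode above 0.03 m or angle between any of vial, media_bottle, specimen_jar, beaker, pipette, tube_rack, tip_box's own z axis and vertical above 0.5 rad).
It also fails if it takes over 67 s, if anything falls off the work surface, if the arm or the gripper's body presses on something with over 40 N, if the wrist force passes 120 N, or if a joint passes its speed limit or range.

ROBOT

A 7-joint arm with a two-finger parallel gripper is mounted at the origin on the work surface. World frame = base frame: x ahead of the robot, y to its left, z up, the work surface at z = 0. Lengths are in m, angles in rad, forces in N, time in s.
With the tool pointing down it reaches from about 0.4 to 0.875 m from the base axis. Payload 19.3 kg.
Tool frame: the origin (TCP) lies between the finger pads; the fingertips stand 17 mm ahead of it and the grasp point (between the pads) lies 2 mm behind it (bot.finger_overhang is the distance from the TCP to the fingertips, in m); z points along the fingers, y is the line along which they close (so a half turn about z gives the same grasp; the last joint's range is limited). The gripper opens to 85 mm and grips with 20 to 120 N. Pads are 22 mm wide; open, the fingers measure 114 mm over their backs; the gripper's body (76 mm by 85 mm) begins 54 mm behind the grasp point. The pads swing forward as they close: fully open they stand 13 mm farther back than shut.
Start: joints at [-1.325, 0.521, -0.036, 1.599, 0.021, 1.021, -0.113], TCP at [0.194, 0.594, 0.248] pointing down, gripper open.
Joint ranges: [-2.91, 2.91], [-0.3, 2.13], [-1.5, 1.42], [0.17, 2.43], [-1.26, 4.41], [0.16, 1.93], [-2.52, 2.52]. Speed limits (rad/s): [1.89, 1.89, 2.39, 2.39, 3.01, 3.01, 3.01].

INTERFACE

Orientations are given as [roll, pitch, yaw] about the fixed x, y, z axes, in that order (R = Rz(yaw) Ry(pitch) Rx(roll)).
In Python, from workcell import observe, grab_frame, bot gives the robot as it stands.
- The arm moves only by the shell command python3 -m crank 'ROWS' [FORCE]. ROWS is a JSON object of lists of equal length, an entry for each row: "linear": the shift along the world's x, y, z each as a share of 0.25 m, from -1 to 1, a list of three; "delta_rot": the turn, a rotation vector about the world's x, y, z each as a share of 30 degrees, from -1 to 1, a list of three; "fingers": the opening, from -1 (shut) to 1 (fully open). In form: {"linear": [[dx, dy, dz], ...], "delta_rot": [[rx, ry, rz], ...], "fingers": [fingers, ...]}. A call has 1 to 5 rows; each row is the pose to reach, as a shift and turn from the pose commanded when the call began; what a row does not reach only later rows make up. A row lasts 1/10 s, in which the tool goes at most 50 mm and 8.59 degrees, less where a joint would pass 70% of its speed; a pose out of reach is approached as far as the arm can. A call with a number of a shift or a turn outside -1 to 1 is refused whole. A call with a gripper value outside its range is refused whole. The fingers move at their own pace and stop on an object; FORCE is the grip in N (left out, the last holds). Time passes only in rows, so rows that repeat a pose let the fingers close. It gives the time, the measured TCP pose, the force, the opening and the grip force at its end, in the units of the state.
- observe(): the state, without advancing time (a new reading comes with each control period).
- grab_frame(name): name is "side" or "top" or "wrist"; returns a dict with "image" (480x640x3 uint8, red, green, blue), "mtx" (3x3 intrinsics, pixels), "k1" (the pictures are not rectified: a ray, as slopes to the right and down, at radius r is drawn at 1 + k1 r^2 times it, then the intrinsics apply), "xyz" and "orientation" of the camera in the world. Camera axes: x right, y down, z forward; pixel columns grow to the right and rows downward; lengths in m; the calibration is good to about 2 mm. A picture is of the moment at which its call begins. There is no depth.
- bot.job_done(): hands the job in; it is judged then, once.
The state is a dict: "clock": time; "qpos": joint angles; "qd": joint speeds; "joint_efforts": joint torques, N m; "position": TCP position; "tool_rot": TCP orientation; "force": force on the tool from outside, world axes, zero at the start; "moment": the same for the moment, N m; "grip_width": finger opening in m; "finger_force": force on a finger pad.
Only numpy, scipy, OpenCV 4.12 (cv2) and the standard library are available. Lean on these libraries where they do the work, as an engineer would, in place of code of your own. Each camera call takes 0.05 s, during which the arm holds its last target. There are 200 camera calls.

## Working session

There is one attempt and no reset: what is moved stays moved. The work goes in short steps, Python scripts to look and compute and a shell command to move; the robot and the scene stay as the last step left them, time stands still between calls to the robot, and variables do not carry over. Pictures are saved under pics/ and viewed, at most 10 in all, crops included, and the job is handed in when it is done.

```bash
mkdir -p pics
cat > h.py <<'E'
import numpy as np,cv2
from workcell import observe,grab_frame,bot
from scipy.spatial.transform import Rotation as R
def snap(n,f):
    d=grab_frame(n); cv2.imwrite('pics/'+f,d['image'][:,:,::-1]); 
    import pickle; pickle.dump(d,open('pics/'+f+'.pkl','wb')); return d
def rot(d):
    o=np.array(d['orientation'],float)
    return o if o.shape==(3,3) else R.from_euler('xyz',o).as_matrix()
def cast(d,uv,z):
    K=np.array(d['mtx'],float); uv=np.array(uv,float).reshape(-1,2)
    p=np.c_[(uv[:,0]-K[0,2])/K[0,0],(uv[:,1]-K[1,2])/K[1,1]]
    q=p.copy()
    for _ in range(20): q=p/(1+d['k1']*(q**2).sum(1,keepdims=True))
    r=np.c_[q,np.ones(len(q))]@rot(d).T; c=np.array(d['xyz'])
    return c+r*((z-c[2])/r[:,2:3])
def proj(d,P):
    K=np.array(d['mtx'],float); p=(np.array(P,float).reshape(-1,3)-d['xyz'])@rot(d)
    q=p[:,:2]/p[:,2:]; q=q*(1+d['k1']*(q**2).sum(1,keepdims=True))
    return q*[K[0,0],K[1,1]]+K[:2,2]
E
python3 - <<'E'
from h import *
for n in('top','side'):
    d=snap(n,n+'0.png'); print(n,d['mtx'],d['k1'],d['xyz'],d['orientation'])
print(observe())
E
```

```text
top [[479.66517549   0.         313.34236726]
 [  0.         479.66517549 236.32055258]
 [  0.           0.           1.        ]] -0.014218313304744845 [ 0.39956193 -0.03068953  1.13184863] [-3.04640757  0.00438703 -1.54376215]
side [[473.62173954   0.         325.87986484]
 [  0.         473.62173954 231.18879787]
 [  0.           0.           1.        ]] -0.08853426376612902 [-0.04382278 -0.72972832  0.75663393] [-2.20232012  0.00697718 -0.64733799]
{'clock': 0.1, 'qpos': array([-1.32520268,  0.52193321, -0.03631352,  1.59990826,  0.0211951 ,
        1.02108943, -0.11282604]), 'qd': array([ 4.94807889e-04, -2.13996025e-03,  1.22888720e-03, -5.42000414e-05,
        2.84520750e-04,  6.80104657e-05,  7.42644963e-04]), 'joint_efforts': array([ 3.16310412e-03, -9.28492713e+01,  1.98404901e+00, -3.70534372e+01,
        1.81658874e-02,  5.29549739e-03,  8.03161868e-06]), 'position': array([0.19406164, 0.59383579, 0.24781194]), 'tool_rot': array([-3.14064157e+00,  6.78046915e-05,  2.82574663e+00]), 'force': array([-0.77923899,  0.76590426,  0.38431814]), 'moment': array([ 0.01092164, -0.034692  ,  0.08990525]), 'finger_force': 0.0, 'grip_width': 0.08529988238434691}
```

View pics/top0.png

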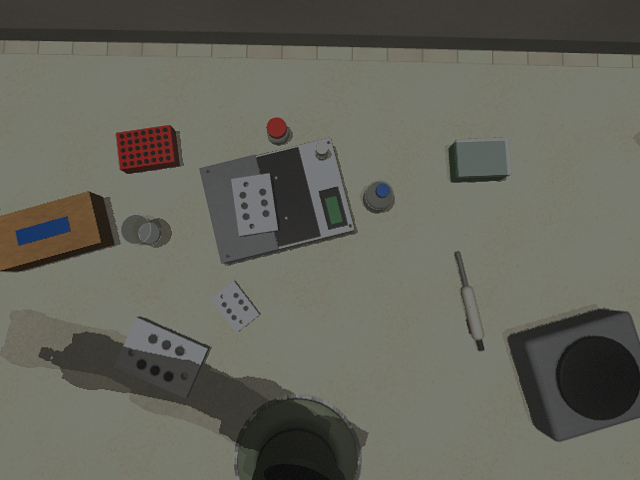

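View pics/side0.png

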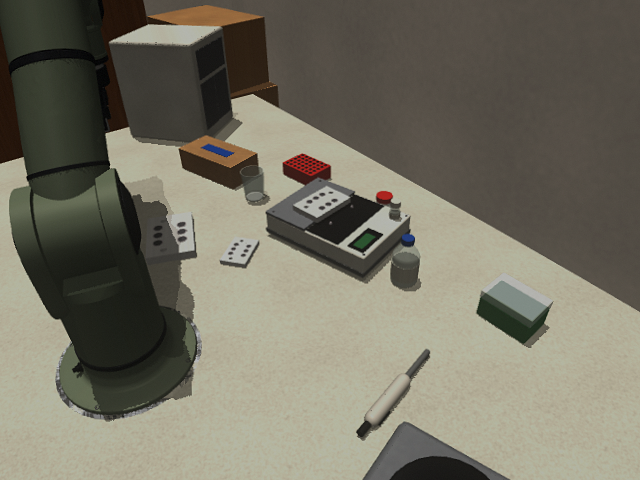

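The candidate plates in the top view are the plate on the shaker ledge (254,205), a small plate on the bench (236,306) and a large block (165,357). I choose the one on the ledge and check it in a close crop.

Run:
```python
from h import *
im=cv2.imread('pics/top0.png')[130:270,195:360]
cv2.imwrite('pics/c0.png',cv2.convertScaleAbs(cv2.resize(im,None,fx=4.2,fy=4.2,interpolation=cv2.INTER_CUBIC),alpha=1.4))
```

```text
(no output)
```

View pics/c0.png

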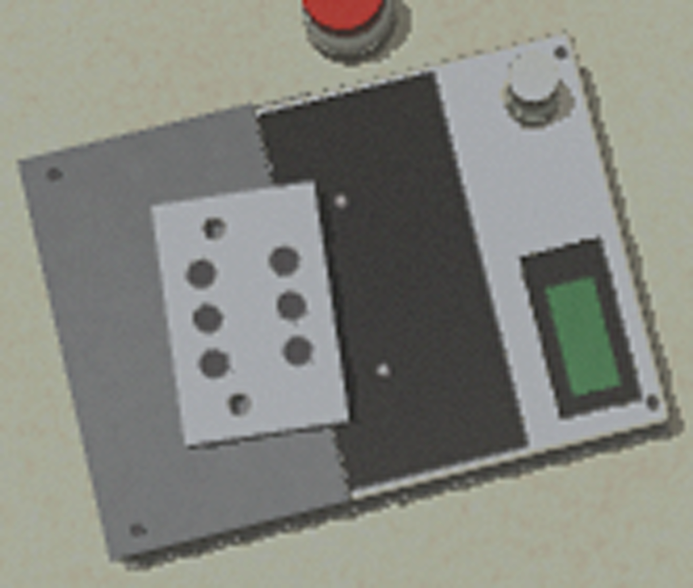

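The crop shows the plate lying on the ledge, two holes at crop (214,228) and (239,404), and the pins at (341,201) and (383,370). It is the right plate: about 128 mm long, six wells, two holes.

```bash
cat >> h.py <<'E'
def frame(p0,p1):
    x=(p1-p0)[:2]; L=np.linalg.norm(x); x=x/L; y=np.array([-x[1],x[0]]); return x,y,L
def report(d,pins,holes,z=.093):
    P=cast(d,pins,.0762)[:,:2]; H=cast(d,holes,z)[:,:2]
    x,y,L=frame(P[0],P[1]); xh,yh,Lh=frame(H[0],H[1])
    A=np.c_[x,y]
    print('pins',P.round(4),'L',L.round(4),'shaker yaw',np.arctan2(x[1],x[0]).round(4))
    print('holes',H.round(4),'L',Lh.round(4),'yaw rel',(np.arctan2(xh[1],xh[0])-np.arctan2(x[1],x[0])).round(4))
    print('hole-pin in shaker axes mm',((H-P)@A*1e3).round(1))
    so=P.mean(0)+y*.008; print('shaker origin',so.round(4),'x',x.round(4),'y',y.round(4))
    return P,H,A,so
E
python3 - <<'E'
from h import *
import pickle
d=pickle.load(open('pics/top0.png.pkl','rb'))
c=lambda a:np.array(a)/4.2+[195-.4,130-.4]
P,H,A,so=report(d,c([(383,370),(341,201)]),c([(239,404),(214,228)]))
C=cast(d,c([(152,206),(316,183),(350,421),(187,447)]),.093)[:,:2]
print('corners shaker mm',((C-so)@A*1e3).round(1)); print(C)
for n,z,uv in(('vial',.12,(322,150)),('bottle',.125,(382,190)),('jar',.06,(277,127)),('beaker',.09,(150,232))): 
  w=cast(d,[uv],z)[0,:2];print(n,w,((w-so)@A*1e3).round())
E
```

```text
pins [[0.5401 0.0389]
 [0.6303 0.0643]] L 0.0937 shaker yaw 0.274
holes [[0.5181 0.1121]
 [0.6105 0.1288]] L 0.0939 yaw rel -0.0944
hole-pin in shaker axes mm [[-1.4 76.4]
 [-1.6 67.5]]
shaker origin [0.583  0.0593] x [0.9627 0.2706] y [-0.2706  0.9627]
corners shaker mm [[ 64.7  88.4]
 [ 55.5   2. ]
 [-71.   14.5]
 [-63.5  99.7]]
[[0.62138675 0.16188083]
 [0.63586204 0.07622433]
 [0.51071898 0.0540728 ]
 [0.4949228  0.13815705]]
vial [ 0.6834807  -0.03725296] [  71. -120.]
bottle [ 0.59839691 -0.16703931] [ -46. -222.]
jar [0.75171306 0.06706132] [165. -38.]
beaker [0.49885378 0.33454086] [ -7. 288.]
```

```bash
python3 -c "
from workcell import bot;print(bot.finger_overhang)"
python3 -m crank '{"linear":[[0.64,-0.75,0],[0.64,-0.75,0],[0.64,-0.75,0],[0.64,-0.75,0],[0.64,-0.75,0]],"delta_rot":[[0,0,-1],[0,0,-1],[0,0,-1],[0,0,-1],[0,0,-1]],"fingers":[1,1,1,1,1]}'
python3 -m crank '{"linear":[[0.64,-0.75,0],[0.64,-0.75,0],[0.64,-0.75,0],[0.64,-0.75,0],[0.64,-0.75,0]],"delta_rot":[[0,0,-0.87],[0,0,-0.87],[0,0,-0.87],[0,0,-0.87],[0,0,-0.87]],"fingers":[1,1,1,1,1]}'
```

```text
0.017
clock: 0.6
position: [0.3552, 0.4046, 0.2482]
tool_rot: [-3.141, 0.0, 2.299]
force: [0.2, -0.0, 0.2]
grip_width: 0.0857
finger_force: 0.0
clock: 1.1
position: [0.5151, 0.2171, 0.2482]
tool_rot: [-3.141, 0.0, 1.846]
force: [0.8, 1.1, 0.7]
grip_width: 0.0857
finger_force: 0.0
```

```bash
python3 -m crank '{"linear":[[0.135,-0.15,-0.1],[0.135,-0.15,-0.3],[0.135,-0.15,-0.53],[0.135,-0.15,-0.53],[0.135,-0.15,-0.53]],"delta_rot":[[0,0,0],[0,0,0],[0,0,0],[0,0,0],[0,0,0]],"fingers":[1,1,1,1,1]}'
python3 - <<'E'
from h import *
a=snap('side','s1.png'); b=snap('wrist','w1.png')
p=proj(a,[[.58,.08,.08]])[0].astype(int);print(p)
im=a['image'][p[1]-90:p[1]+60,p[0]-100:p[0]+80,::-1]
im=cv2.resize(im,None,fx=2.4,fy=2.4,interpolation=cv2.INTER_CUBIC)
w=cv2.resize(b['image'][:,:,::-1],(480,360))
cv2.imwrite('pics/v1.png',cv2.convertScaleAbs(np.hstack([im[:360,:320],w]),alpha=1.3))
E
```

```text
clock: 1.6
position: [0.5472, 0.1814, 0.115]
tool_rot: [-3.139, 0.001, 1.847]
force: [0.2, 0.6, -0.1]
grip_width: 0.0852
finger_force: 0.0
[331 209]
```

View pics/v1.png

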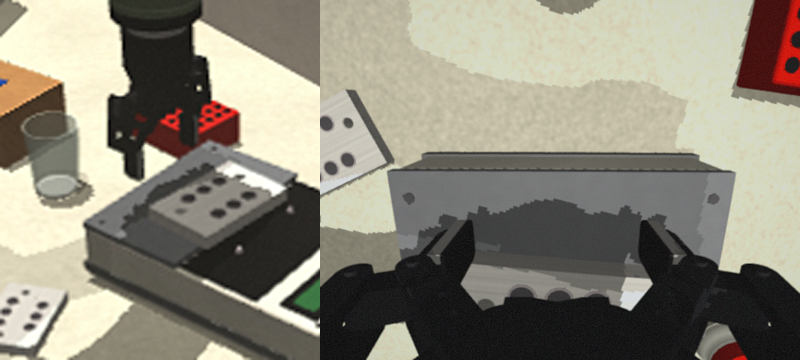

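The fingers hang above the ledge behind the plate's rear edge, on either side of its middle. I lower to nominal tip height and feel for the ledge.

```bash
python3 -m crank '{"linear":[[0.006,-0.006,-0.04],[0.006,-0.006,-0.068],[0.006,-0.006,-0.068],[0.006,-0.006,-0.068]],"delta_rot":[[0,0,0],[0,0,0],[0,0,0],[0,0,0]],"fingers":[1,1,1,1]}'
for i in 1; do python3 -m crank '{"linear":[[0,0,-0.008],[0,0,-0.012],[0,0,-0.012]],"delta_rot":[[0,0,0],[0,0,0],[0,0,0]],"fingers":[1,1,1]}'; done
python3 -c "
from h import *
snap('side','s2.png')
d=grab_frame('side');p=proj(d,[[.55,.12,.09]])[0].astype(int)
cv2.imwrite('pics/v2.png',cv2.resize(d['image'][p[1]-55:p[1]+45,p[0]-60:p[0]+60,::-1],None,fx=5,fy=5,interpolation=cv2.INTER_CUBIC))"
```

```text
clock: 2.1
position: [0.5494, 0.1801, 0.099]
tool_rot: [3.142, -0.0, 1.847]
force: [-0.4, 0.4, 0.7]
grip_width: 0.0852
finger_force: 0.0
clock: 2.4
position: [0.5494, 0.1801, 0.0958]
tool_rot: [-3.142, -0.0, 1.847]
force: [-0.1, -0.8, -0.7]
grip_width: 0.0854
finger_force: 0.0
```

View pics/v2.png

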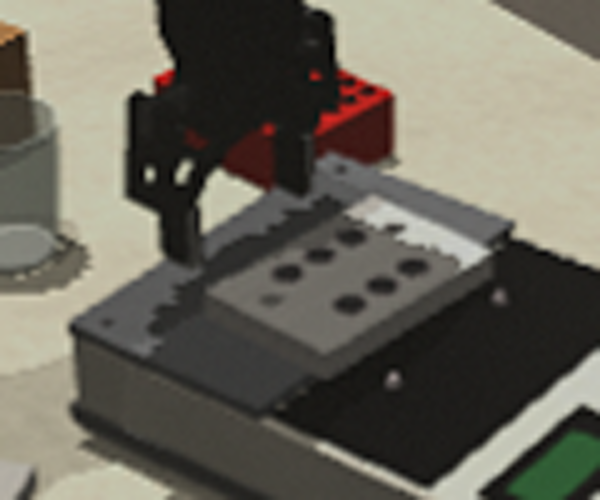

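The fingertips (near one at crop (185,265)) still seem to float above the ledge, with no contact force yet. I go down in 2 mm steps.

```bash
python3 -m crank '{"linear":[[0,0,-0.008],[0,0,-0.012],[0,0,-0.012]],"delta_rot":[[0,0,0],[0,0,0],[0,0,0]],"fingers":[1,1,1]}' | grep -E "pos|^force"
python3 -m crank '{"linear":[[0,0,-0.008],[0,0,-0.008],[0,0,-0.008]],"delta_rot":[[0,0,0],[0,0,0],[0,0,0]],"fingers":[1,1,1]}' | grep -E "pos|^force"
python3 -m crank '{"linear":[[0,0,-0.008],[0,0,-0.008],[0,0,-0.008]],"delta_rot":[[0,0,0],[0,0,0],[0,0,0]],"fingers":[1,1,1]}' | grep -E "pos|^force"
```

```text
position: [0.5493, 0.18, 0.0926]
force: [0.6, 0.8, 0.5]
position: [0.5493, 0.1801, 0.0907]
force: [-1.0, -1.0, -0.7]
position: [0.5494, 0.1801, 0.0887]
force: [-0.2, 0.3, -0.0]
```

```bash
python3 -m crank '{"linear":[[0,0,-0.008],[0,0,-0.008],[0,0,-0.008]],"delta_rot":[[0,0,0],[0,0,0],[0,0,0]],"fingers":[1,1,1]}' | grep -E "pos|^force"
python3 -m crank '{"linear":[[0,0,-0.008],[0,0,-0.008],[0,0,-0.008]],"delta_rot":[[0,0,0],[0,0,0],[0,0,0]],"fingers":[1,1,1]}' | grep -E "pos|^force"
python3 -m crank '{"linear":[[0,0,-0.006],[0,0,-0.006],[0,0,-0.006]],"delta_rot":[[0,0,0],[0,0,0],[0,0,0]],"fingers":[1,1,1]}' | grep -E "pos|^force"
python3 -c "
from h import *
d=snap('side','s3.png');p=proj(d,[[.55,.12,.09]])[0].astype(int)
cv2.imwrite('pics/v3.png',cv2.resize(d['image'][p[1]-55:p[1]+45,p[0]-60:p[0]+60,::-1],None,fx=5,fy=5,interpolation=cv2.INTER_CUBIC))"
```

```text
position: [0.5493, 0.18, 0.0867]
force: [0.7, 0.7, -0.4]
position: [0.5494, 0.1801, 0.0847]
force: [0.5, -0.3, 0.0]
position: [0.5493, 0.1801, 0.0833]
force: [-0.5, -0.5, -0.7]
```

View pics/v3.png

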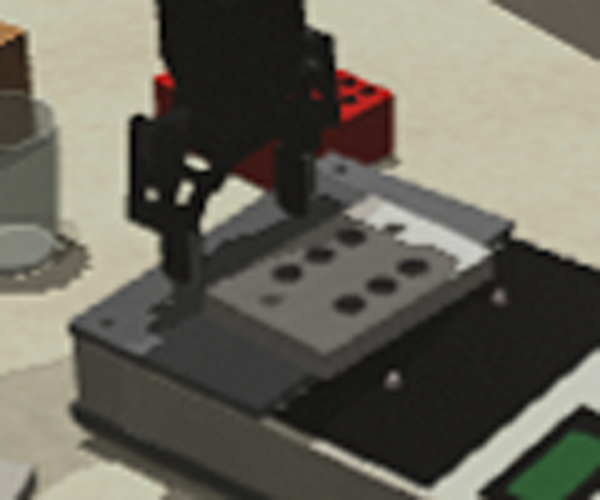

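The tips now stand just above the ledge at crop (180,285), behind the plate. Now I push along shaker −y, 25 mm per call.

```bash
for k in 1 2; do 
python3 -m crank '{"linear":[[0.0054,-0.0193,0],[0.0108,-0.0385,0],[0.0162,-0.0578,0],[0.0216,-0.077,0],[0.027,-0.0963,0]],"delta_rot":[[0,0,0],[0,0,0],[0,0,0],[0,0,0],[0,0,0]],"fingers":[1,1,1,1,1]}'| grep -E "pos|^force";done
python3 - <<'E'
from h import *
d=snap('top','t4.png')
im=d['image'][130:270,195:360,::-1]
cv2.imwrite('pics/c4.png',cv2.convertScaleAbs(cv2.resize(im,None,fx=4.2,fy=4.2,interpolation=cv2.INTER_CUBIC),alpha=1.4))
E
```

```text
position: [0.5561, 0.1556, 0.0833]
force: [-1.1, 1.5, 0.3]
position: [0.563, 0.1316, 0.0833]
force: [-1.0, 3.1, 1.9]
```

View pics/c4.png

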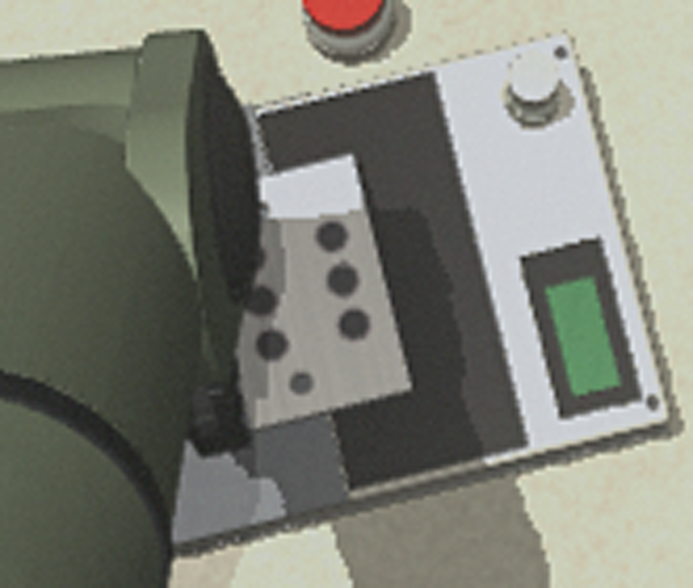

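The plate now lies parallel to the shaker: front corners at crop (354,154) and (411,388), hole0 at (302,383). I work out the offsets left.

```bash
cat > m.py <<'E'
from h import *
import pickle,sys
O=np.array([.583,.0593]);A=np.array([[.9627,-.2706],[.2706,.9627]])
def rel(f,pts,z,k=4.2,o=(195,130)):
    d=pickle.load(open(f'pics/{f}.pkl','rb'))
    return ((cast(d,np.array(pts)/k+np.array(o)-.4,z)[:,:2]-O)@A*1e3).round(1)
E
python3 - <<'E'
from m import *
print(rel('t4.png',[(354,154),(411,388),(302,383)],.093))
print((observe()['position'][:2]-O)@A*1e3)
E
```

```text
[[ 65.6 -21. ]
 [-62.  -20.3]
 [-45.6  34. ]]
[ 0.34055702 74.01407225]
```

```bash
for k in 1 2; do 
python3 -m crank '{"linear":[[0.0032,-0.0136,0],[0.0065,-0.0272,0],[0.0097,-0.0408,0],[0.013,-0.0545,0],[0.0162,-0.068,0]],"delta_rot":[[0,0,0],[0,0,0],[0,0,0],[0,0,0],[0,0,0]],"fingers":[1,1,1,1,1]}'| grep -E "pos|^force";done
python3 - <<'E'
from h import *
d=snap('top','t5.png')
im=d['image'][130:270,195:360,::-1]
cv2.imwrite('pics/c5.png',cv2.convertScaleAbs(cv2.resize(im,None,fx=4.2,fy=4.2,interpolation=cv2.INTER_CUBIC),alpha=1.4))
E
```

```text
position: [0.567, 0.1146, 0.0832]
force: [0.0, 1.6, -0.9]
position: [0.5711, 0.0977, 0.0833]
force: [-1.0, 3.0, -0.2]
```

View pics/c5.png

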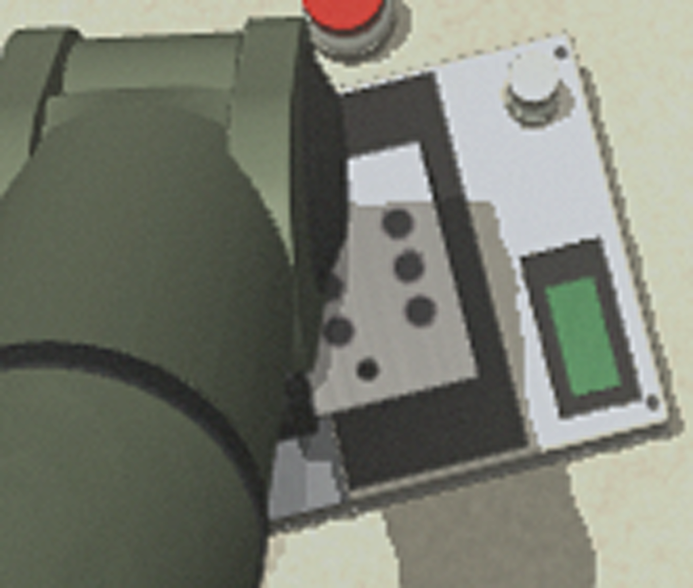

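Front corners now at crop (419,142) and (476,378), hole0 at (367,370), about 7 mm short of the pins.

Run:
```python
from m import *
print(rel('t5.png',[(419,142),(476,378),(367,370)],.092))
print((observe()['position'][:2]-O)@A*1e3)
```

```text
[[ 63.7 -55.7]
 [-65.1 -54.4]
 [-47.1  -0.4]]
[-1.13205342 39.47658672]
```

```bash
python3 -m crank '{"linear":[[0.0018,-0.0064,0],[0.0036,-0.0128,0],[0.0054,-0.0193,0],[0.0054,-0.0193,0]],"delta_rot":[[0,0,0],[0,0,0],[0,0,0],[0,0,0]],"fingers":[1,1,1,1]}'| grep -E "pos|^force"
for k in 1 2 3; do python3 -m crank '{"linear":[[0.0005,-0.002,0],[0.0011,-0.0039,0],[0.0011,-0.0039,0]],"delta_rot":[[0,0,0],[0,0,0],[0,0,0]],"fingers":[1,1,1]}'| grep -E "pos|^force"
done
python3 - <<'E'
from h import *
d=snap('top','t6.png'); s=snap('side','s6.png')
im=cv2.resize(d['image'][150:240,265:345,::-1],None,fx=4.5,fy=4.5,interpolation=cv2.INTER_CUBIC)
p=proj(s,[[.57,.06,.09]])[0].astype(int); print(p)
b=cv2.resize(s['image'][p[1]-45:p[1]+45,p[0]-50:p[0]+50,::-1],None,fx=4.4,fy=4.5,interpolation=cv2.INTER_CUBIC)
cv2.imwrite('pics/c6.png',cv2.convertScaleAbs(np.hstack([im,b]),alpha=1.4))
E
```

```text
position: [0.5724, 0.0926, 0.0833]
force: [-0.2, 0.6, -0.0]
position: [0.5726, 0.092, 0.0833]
force: [-0.9, -0.1, -0.3]
position: [0.5728, 0.0911, 0.0833]
force: [0.6, 0.2, -0.5]
position: [0.573, 0.0902, 0.0832]
force: [-2.0, 1.7, 0.6]
[332 210]
```

View pics/c6.png

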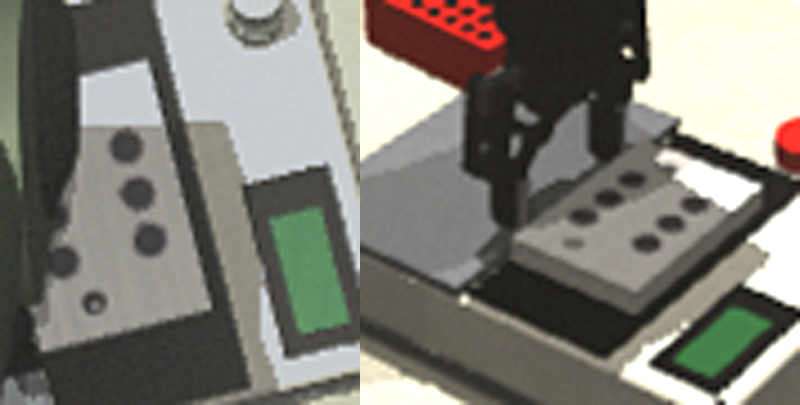

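The pin shows as a bright spot inside hole0 at (95,303), and the plate seems to lie low. I check the numbers.

Run:
```python
from m import *
for z in(.086,.093): print(rel('t6.png',[(149,61),(210,311),(95,303)],z,4.5,(265,150)))
print(rel('t6.png',[(97,301)],.076,4.5,(265,150)))
print((observe()['position'][:2]-O)@A*1e3)
```

```text
[[ 64.  -63.2]
 [-64.2 -62. ]
 [-46.6  -8.5]]
[[ 62.2 -63. ]
 [-65.1 -61.9]
 [-47.6  -8.7]]
[[-44.4  -9.4]]
[-1.21650648 32.45677183]
```

Position fits the seat, so I back the hand off, raise it, swing it clear and look again.

```bash
python3 -m crank '{"linear":[[-0.011,0.0385,0],[-0.022,0.077,0],[-0.033,0.116,0],[-0.033,0.116,0.2],[-0.033,0.116,0.4]],"delta_rot":[[0,0,0],[0,0,0],[0,0,0],[0,0,0],[0,0,0]],"fingers":[1,1,1,1,1]}'| grep -E "pos|^force"
python3 -m crank '{"linear":[[0,0,0.2],[0,0,0.4],[-0.2,0.3,0.4],[-0.4,0.6,0.4],[-0.4,0.7,0.4]],"delta_rot":[[0,0,0],[0,0,0],[0,0,0],[0,0,0],[0,0,0]],"fingers":[1,1,1,1,1]}'| grep -E "pos|^force"
python3 - <<'E'
from h import *
d=snap('top','t7.png'); s=snap('side','s7.png')
im=cv2.resize(d['image'][150:240,250:330,::-1],None,fx=5,fy=5,interpolation=cv2.INTER_CUBIC)
p=proj(s,[[.58,.04,.09]])[0].astype(int); print(p)
b=cv2.resize(s['image'][p[1]-45:p[1]+45,p[0]-40:p[0]+40,::-1],None,fx=5,fy=5,interpolation=cv2.INTER_CUBIC)
cv2.imwrite('pics/c7.png',cv2.convertScaleAbs(np.hstack([im,b]),alpha=1.4))
E
```

```text
position: [0.5638, 0.1202, 0.1836]
force: [1.1, 0.2, 0.2]
position: [0.4858, 0.2491, 0.2839]
force: [1.0, 0.8, -0.7]
[340 212]
```

View pics/c7.png

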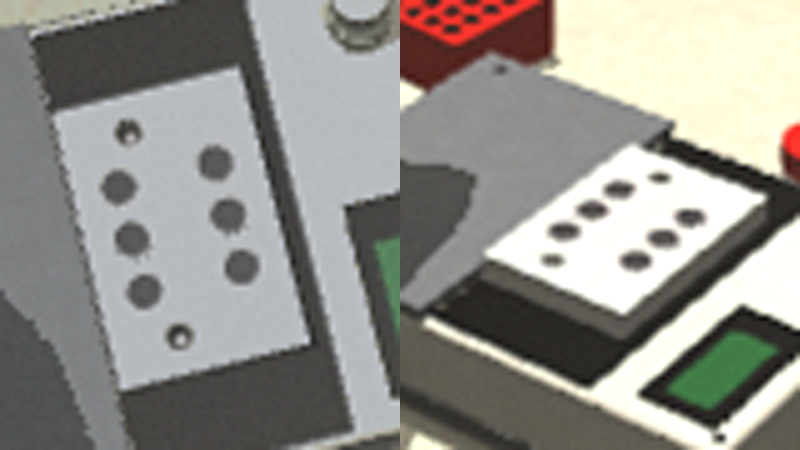

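Both holes show their pins as bright spots (crop (128,131) and (180,337)), and the plate lies off the ledge. I check the height by matching the corners across the two views.

Run:
```python
from m import *
from scipy.optimize import least_squares
L=lambda f:pickle.load(open(f'pics/{f}.pkl','rb'))
a,b=L('t7.png'),L('s7.png'); k=5
T=np.array([(240,66),(309,345),(54,108),(124,390),(128,132),(180,336)])/k+[250,150]-np.array(.4)
S=(np.array([(767,198),(626,317),(640,147),(487,255),(660,178),(552,260)])-[400,0])/k+[300,167]-np.array(.4)
for t,s in zip(T,S):
    x=least_squares(lambda P:np.r_[proj(a,P)[0]-t,proj(b,P)[0]-s],[.58,.04,.08]); print(((x.x[:2]-O)@A*1e3).round(1),(x.x[2]*1e3).round(1),x.cost.round(2))
# reference: same for ledge plate start
a,b=L('top0.png'),L('side0.png')
```

```text
[ 65.  -64.2] 88.8 0.5
[-62.5 -64.4] 87.5 1.56
[68.1 19.6] 86.8 1.48
[-62.6  19.6] 89.3 0.92
[48.4 -8.9] 88.4 0.45
[-45.9  -9.4] 89.0 0.38
```

The corners sit level at about 88 ± 1 mm. Seated would read 86 mm and riding on the pin tips over 92 mm, and the calibration is good to 2 mm, so the plate is seated. I hand it in.

```bash
python3 -c "
from workcell import bot;print(bot.job_done())"
```

```text
the job is handed in; nothing more can be done
None
```

I pushed the plate off the ledge until both holes dropped over their pins; the last pictures show it level on the deck and the hand clear. The job is handed in, but no verdict came back.

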